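# Seat the plug gauge in the sprung setting block

### The job

Take the plug gauge with the red handle out of its wooden stand and seat it in the bore of the setting block. The brass plunger blocks the bore, so find by touch or sight where the bore sits, lean the handle towards the plunger side, enter with the low edge of the gauge, press that edge against the plunger to push it back, then straighten the gauge and slide it gently down until its collar sits flush on the block. Never force it (30 N on the block is too much), leave it upright and released, and leave the other things where they are.

Things in the scene. Friction and masses are not known exactly. Their poses are not given: they have to be found in the camera images.
- gauge: steel plug gauge standing in the stand. Origin: centre of its flat sharp-edged foot, z up its axis. Round steel shank 23 mm in diameter, z 0 to 32 mm; round collar 29 mm in diameter, z 32 to 36; red square handle 20 x 20 mm, faces along its x and y, z 36 to 80 (small button on top, to 81.5). About 0.16 kg. Grip the handle on two opposite faces
- stand: fixed dark wooden stand 64 x 64 x 14 mm; origin at the centre of its underside, z up. A round recess 31 mm wide, floor 6 mm above the origin, holds the foot of the gauge loosely
- block: fixed setting block. Origin: centre of the underside of its dark base (130 x 90 x 8 mm, screw heads to 11), z up. On it, over a 70 x 70 mm grey plate 4 mm thick, an aluminium cartridge 62 (x) x 64 (y) mm, top at z 50. It is clamped fast anywhere within 8 mm in x and 5 mm in y of the middle, square to the base: readings do not tell where, feel or see it. Plunger on its -x side, dark barrel outside
- mouth (a point): point over the middle of the base, 50 mm above the block's origin, at the bore mouth's height. The true mouth is the centre of the cartridge's top: up to 8 mm from this point in the block's x and 5 mm in y, none in z. The bore: round, upright, blind, 24.5 mm in diameter, 35 mm deep, 1 mm chamfer, polished. The cartridge's four sides are flat and upright (barrel on -x only)
- plunger (a joint): brass spring plunger in the bore's -x wall, square-edged nose 8 mm wide, 8 mm high, top 1.5 mm below the mouth. 0 = out: the nose stands 5 mm into the bore and blocks it; 0.005 = pushed back flush. The spring pushes to +x, 6 N out to 10 N flush. It does not yield to a push from above. Gauge home: reads about 0.003 to 0.005
- wax_pot: round grey and blue pot 66 mm wide, 30 mm high; leave alone. Origin at the centre of its underside
- tape_roll: roll of black tape 62 mm wide, 19 mm high, lying flat; leave alone. Origin at the centre of its underside
- brass_weight: pale brass disc 46 mm wide, 16 mm high; leave alone. Origin at the centre of its underside
- red_slug: red vinyl finger insert 24 mm wide, 30 mm high, standing; leave alone. Origin at the centre of its underside
- caliper: caliper 72 x 205 mm (along its y), 13 mm high, lying flat; leave alone. Origin at the middle of its underside
- sand_pad: round brown-red sanding pad 80 mm wide, 8 mm thick, lying flat; leave alone. Origin at the centre of its underside
Things that resemble listed ones, but are neither listed nor needed, are in the scene too. There is more than one size of the gauge; the job needs the smallest.

How it is judged:
By the outcome, as a careful person would: the job done as asked, in the order asked, and still so for the second after the job is handed in, with the robot touching nothing.
It also fails if it takes over 72 s, if anything falls off the work surface, if the arm or the gripper's body presses on something with over 40 N, if the wrist force passes 120 N, or if a joint passes its speed limit or range.

### The arm

A 7-joint arm with a two-finger parallel gripper is mounted at the origin on a cart in front of the work surface, level with it; the furniture and walls round the work are solid. World frame = base frame: x ahead of the robot, y to its left, z up, the work surface at z = 0. Lengths are in m, angles in rad, forces in N, time in s.
With the tool pointing down it reaches from about 0.4 to 0.9 m from the base axis. Payload 5.6 kg.
Tool frame: the origin (TCP) lies midway between the tips of the shut fingers; the grasp point (between the pads) lies r.tcp_to_grasp behind it (r.tcp_to_grasp is the distance from the TCP to the grasp point, in m); z points along the fingers, y is the direction in which the jaws open and shut (so a half turn about z gives the same grasp; the last joint's range is limited). The gripper opens to 92 mm and grips with 3 to 60 N. Pads are 20 mm wide; open, the fingers measure 128 mm over their backs; the gripper's body (75 mm by 189 mm) begins 69 mm behind the grasp point.
Start: joints at [-1.144, 0.468, -0.012, 1.603, 0.006, 1.071, -0.056], TCP at [0.294, 0.58, 0.215] pointing down, gripper open.
Joint ranges: [-2.53, 2.53], [-0.31, 2.02], [-1.57, 1.55], [0.28, 2.44], [-1.29, 4.43], [0.15, 1.84], [-2.92, 2.92]. Speed limits (rad/s): [2.57, 2.57, 3.14, 3.14, 3.14, 3.14, 3.14].

### API

Orientations are given as a unit quaternion [w, x, y, z].
In Python, from plant import r, get_image, cut_out, landmark_of gives the robot as it stands. The module is installed in compiled form; this text tells all that it offers.
- The arm moves only by the tool servo_tool, never from a script. Its argument "commands" is a list of rows, each an object of numbers: "tx", "ty", "tz": the shift along the tool's x, y, z in cm; "ax", "ay", "az": the turn, a rotation vector about the tool's x, y, z in degrees; "fingers": the finger opening in cm, from 0 to 9.19. In form: [{"tx": .., "ty": .., "tz": .., "ax": .., "ay": .., "az": .., "fingers": ..}, ...]. A call has 1 to 20 rows; each row is the pose to reach, as a shift and turn from the pose commanded when the call began, along the tool's axes at that moment; what a row does not reach only later rows make up. A row lasts 1/12 s, in which the tool goes at most 41.7 mm and 7.16 degrees, less where a joint would pass 70% of its speed; a pose out of reach is approached as far as the arm can. A call with a gripper value outside its range is refused whole. The fingers move at their own pace and stop on an object; "grip_force" is the grip in N (left out, the last holds). Time passes only in rows, so rows that repeat a pose let the fingers close. It gives the time, the measured TCP pose, the force and the opening at its end, in the units of the state.
- r.observe(): the state, without advancing time (a new reading comes with each control period).
- get_image(name): name is "scene" or "top" or "wrist"; returns a dict with "img" (384x512x3 uint8, blue, green, red), "intrinsics" (3x3 intrinsics, pixels), "world_from_camera" (4x4, takes a point from camera to world coordinates). Camera axes: x right, y down, z forward; pixel columns grow to the right and rows downward; lengths in m; the calibration is good to about 2 mm. A picture is of the moment at which its call begins. There is no depth.
- r.job_done(): hands the job in, once; it reports no verdict.
Trained networks look in the newest picture that a camera, given by its name, has taken for a name from the list of things; names that differ only in an ending like _2 or _b are one class to them, and where a whole thing is asked for, a point or a joint stands for the part that bears it (a point fixed in the world has none). Each returns a list of dicts, best first, with "score" (0 to 1); they miss things now and then, are a little off and sometimes report something else, mostly with a low value. They report only what shows in the picture. A call takes as long as a camera call. They do not tell look-alikes from the thing itself.
- cut_out(camera, label): "pixels" (384x512 bool, what is visible of it).
- landmark_of(camera, label): "location" ([x, y, z] in m, in world coordinates, good to about 4 mm: a listed point, or the origin of a listed thing).
The state is a dict: "time_s": time; "qpos": joint angles; "qd": joint speeds; "joint_efforts": joint torques, N m; "eef_pos": TCP position; "ee_rot": TCP orientation; "force": force on the tool from outside, world axes, zero at the start; "wrist_torque": the same for the moment, N m; "opening": finger opening in m.
Only numpy, scipy, OpenCV 4.12 (cv2) and the standard library are available. Lean on these libraries where they do the work, as an engineer would, in place of code of your own. Each camera call takes 0.05 s, during which the arm holds its last target. There are 200 camera calls.

## Working session

There is one attempt and no reset: what is moved stays moved. The work goes in short steps, Python scripts to look and compute and a tool call to move; the robot and the scene stay as the last step left them, time stands still between calls to the robot, and variables do not carry over. Pictures are saved under pics/ and viewed, about 8 in all and at most 12, crops included, and the job is handed in when it is done.

Besides the shell and the picture viewer there is one more tool, called after "Emit:" as name(argument=value, ...) on one line, values as JSON. servo_tool: Moves the arm, as the interface text tells. Its arguments: {"type":"object","properties":{"commands":{"type":"array","items":{"type":"object","properties":{"tx":{"type":"number"},"ty":{"type":"number"},"tz":{"type":"number"},"ax":{"type":"number"},"ay":{"type":"number"},"az":{"type":"number"},"fingers":{"type":"number"}}}},"grip_force":{"type":"number"}},"required":["commands"]}

```bash
mkdir -p pics; cat > h.py <<'E'
import numpy as np,cv2
from plant import r,get_image,cut_out,landmark_of
def proj(im,p):
    T=np.linalg.inv(im["world_from_camera"]);c=T[:3,:3]@np.array(p)+T[:3,3];q=im["intrinsics"]@c;return q[:2]/q[2]
def ray(im,uv,z):
    W=im["world_from_camera"];d=W[:3,:3]@np.linalg.inv(im["intrinsics"])@np.array([uv[0],uv[1],1.]);o=W[:3,3];return o+d*(z-o[2])/d[2]
E
python3 - <<'E'
from h import *
np.set_printoptions(precision=4,suppress=True)
s=r.observe();print({k:np.round(v,3) for k,v in s.items()},r.tcp_to_grasp)
ims={}
for c in("scene","top","wrist"):
    ims[c]=get_image(c);print(c,ims[c]["world_from_camera"][:3].round(3).tolist(),ims[c]["intrinsics"][0,0])
    for l in("gauge","stand","block","mouth","plunger"):
        try:print(c,l,[(np.round(d["location"],4).tolist(),round(d["score"],2)) for d in landmark_of(c,l)][:4])
        except Exception as e:print(c,l,e)
a=np.hstack([ims["scene"]["img"],ims["top"]["img"]])
cv2.imwrite("pics/a.png",cv2.resize(ims["scene"]["img"],(768,576),interpolation=2));cv2.imwrite("pics/b.png",cv2.resize(ims["top"]["img"],(768,576),interpolation=2))
E
```

```text
{'time_s': np.float64(0.0), 'qpos': array([-1.144,  0.468, -0.012,  1.604,  0.006,  1.071, -0.056]), 'qd': array([-0.   , -0.001, -0.   , -0.   ,  0.001,  0.   , -0.   ]), 'joint_efforts': array([ -0.001, -52.056,  -0.014, -24.375,  -0.057,   0.017,   0.   ]), 'eef_pos': array([0.294, 0.579, 0.214]), 'ee_rot': array([-0.   ,  0.233,  0.973, -0.001]), 'force': array([-1.208, -0.489, -0.496]), 'wrist_torque': array([ 0.011, -0.045,  0.049]), 'opening': np.float64(0.092)} 0.0187
scene [[0.689, -0.508, 0.517, -0.079], [-0.725, -0.491, 0.483, -0.495], [0.008, -0.708, -0.706, 0.808]] 396.42083794248936
scene gauge [([0.535, -0.1108, 0.007], 0.7), ([0.5231, -0.1925, -0.0005], 0.7), ([0.625, -0.1224, -0.0025], 0.62)]
scene stand []
scene block [([0.5106, 0.0912, 0.0014], 0.61)]
scene mouth [([0.511, 0.0948, 0.0495], 0.9)]
scene plunger it knows: block, brass_weight, caliper, gauge, mouth, red_slug, sand_pad, stand, tape_roll, wax_pot
top [[0.435, -0.859, 0.269, 0.2], [-0.9, -0.416, 0.127, -0.115], [0.003, -0.297, -0.955, 1.066]] 364.66996102972206
top gauge [([0.5195, -0.1912, -0.0009], 0.84), ([0.5377, -0.1068, 0.0034], 0.56), ([0.6216, -0.1301, -0.0051], 0.56)]
top stand [([0.5384, -0.1054, -0.0012], 0.93)]
top block [([0.5121, 0.0938, 0.0002], 0.68)]
top mouth [([0.5091, 0.0962, 0.0508], 0.82)]
top plunger it knows: block, brass_weight, caliper, gauge, mouth, red_slug, sand_pad, stand, tape_roll, wax_pot
wrist [[0.453, 0.864, 0.219, 0.232], [0.892, -0.439, -0.112, 0.611], [-0.001, 0.246, -0.969, 0.385]] 276.97904779997714
wrist gauge []
wrist stand []
wrist block []
wrist mouth []
wrist plunger it knows: block, brass_weight, caliper, gauge, mouth, red_slug, sand_pad, stand, tape_roll, wax_pot
```

View pics/a.png

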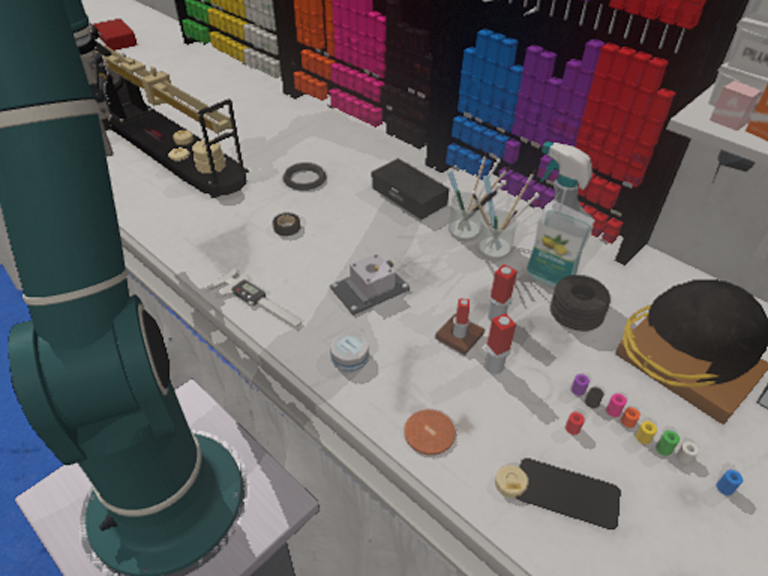

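View pics/b.png

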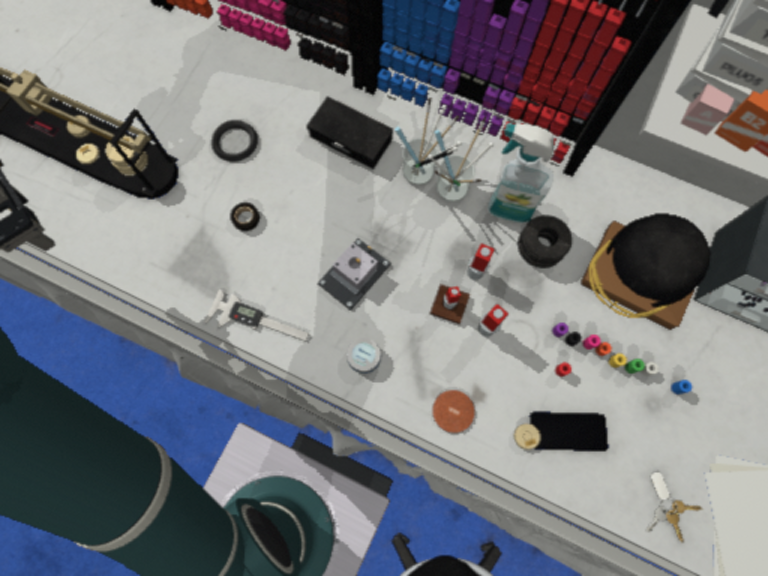

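The job's gauge stands at about (697/1.5, 460) in the scene picture, in the dark stand. The two larger gauges stand next to it. The block is at (370, 280), with the spray bottle and jars behind it. I'll move to where the wrist camera can see both the stand and the block.

Emit:
servo_tool(commands=[{"tx":-22,"ty":-21,"tz":-3.5,"fingers":5},{"tx":-44.6,"ty":-42.5,"tz":-3.5,"fingers":5},{"tx":-44.6,"ty":-42.5,"tz":-3.5,"fingers":5},{"tx":-44.6,"ty":-42.5,"tz":-3.5,"fingers":5},{"tx":-44.6,"ty":-42.5,"tz":-3.5,"fingers":5},{"tx":-44.6,"ty":-42.5,"tz":-3.5,"fingers":5},{"tx":-44.6,"ty":-42.5,"tz":-3.5,"fingers":5},{"tx":-44.6,"ty":-42.5,"tz":-3.5,"fingers":5},{"tx":-44.6,"ty":-42.5,"tz":-3.5,"fingers":5},{"tx":-44.6,"ty":-42.5,"tz":-3.5,"fingers":5},{"tx":-44.6,"ty":-42.5,"tz":-3.5,"fingers":5},{"tx":-44.6,"ty":-42.5,"tz":-3.5,"fingers":5},{"tx":-44.6,"ty":-42.5,"tz":-3.5,"fingers":5},{"tx":-44.6,"ty":-42.5,"tz":-3.5,"fingers":5},{"tx":-44.6,"ty":-42.5,"tz":-3.5,"fingers":5},{"tx":-44.6,"ty":-42.5,"tz":-3.5,"fingers":5},{"tx":-44.6,"ty":-42.5,"tz":-3.5,"fingers":5},{"tx":-44.6,"ty":-42.5,"tz":-3.5,"fingers":5}])

```text
validation failed for argument at $.co...
```

```bash
python3 - <<'E'
from h import *
s=r.observe();print(s["eef_pos"],s["ee_rot"],s["force"],s["qpos"],s["opening"])
c="wrist";im=get_image(c)
for l in("gauge","stand","block","mouth"):
    print(c,l,[(np.round(d["location"],4).tolist(),round(d["score"],2)) for d in landmark_of(c,l)][:4])
np.savez("w1.npz",**im)
cv2.imwrite("pics/c.png",cv2.resize(im["img"],(800,600),interpolation=2))
E
```

```text
[0.29429507 0.57955318 0.21459635] [2.27550205e-05 2.32771247e-01 9.72531514e-01 2.57093497e-06] [ 0.66503147 -0.07237119  0.40581817] [-1.1439981   0.46748139 -0.01160403  1.60271952  0.00600651  1.07141314
 -0.0562897 ] 0.09202435763378436
wrist gauge []
wrist stand []
wrist block []
wrist mouth []
```

View pics/c.png

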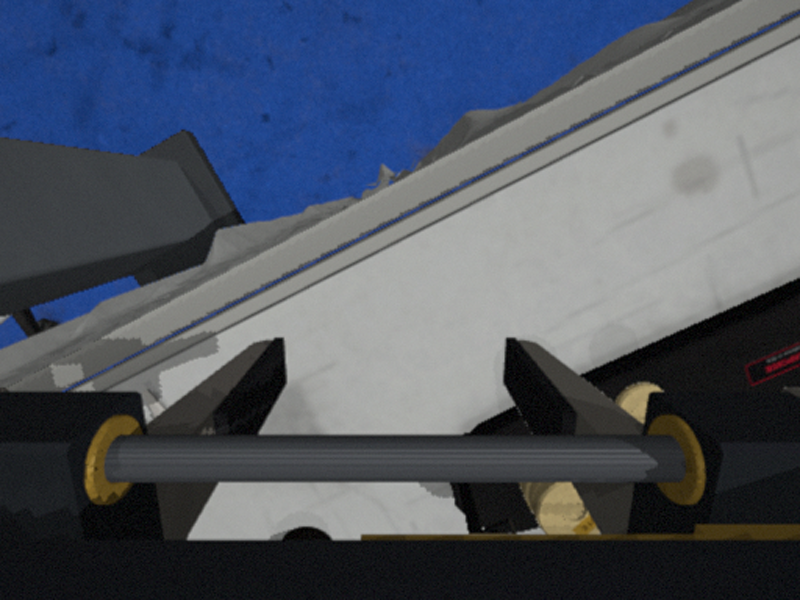

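The call was refused. The picture shows the gripper with the bench edge and the micrometer stand below it. I'll retry with smaller shifts.

Emit:
servo_tool(commands=[{"tx":-4,"ty":-3,"tz":-1,"fingers":5},{"tx":-8,"ty":-6,"tz":-2,"fingers":5},{"tx":-11,"ty":-9,"tz":-3.5,"fingers":5},{"tx":-14,"ty":-11.5,"tz":-3.5,"fingers":5},{"tx":-17,"ty":-14,"tz":-3.5,"fingers":5},{"tx":-20,"ty":-16,"tz":-3.5,"fingers":5},{"tx":-23,"ty":-19,"tz":-3.5,"fingers":5},{"tx":-24.5,"ty":-20,"tz":-3.5,"fingers":5}])

```text
validation failed for argument at $.co...
```

Emit:
servo_tool(commands=[{"tx":-4.0,"ty":-3.0,"tz":-1.0,"ax":0.0,"ay":0.0,"az":0.0,"fingers":5.0}])

```text
time_s: 1.08
eef_pos: [0.3061, 0.548, 0.2207]
ee_rot: [-0.002, 0.228, 0.974, 0.0]
force: [-0.8, -0.3, 0.3]
opening: 0.0874
```

Emit:
servo_tool(commands=[{"tx":-45.0,"ty":-37.2,"tz":-2.5,"ax":0.0,"ay":0.0,"az":0.0,"fingers":5.0},{"tx":-45.0,"ty":-37.2,"tz":-2.5,"ax":0.0,"ay":0.0,"az":0.0,"fingers":5.0},{"tx":-45.0,"ty":-37.2,"tz":-2.5,"ax":0.0,"ay":0.0,"az":0.0,"fingers":5.0},{"tx":-45.0,"ty":-37.2,"tz":-2.5,"ax":0.0,"ay":0.0,"az":0.0,"fingers":5.0},{"tx":-45.0,"ty":-37.2,"tz":-2.5,"ax":0.0,"ay":0.0,"az":0.0,"fingers":5.0},{"tx":-45.0,"ty":-37.2,"tz":-2.5,"ax":0.0,"ay":0.0,"az":0.0,"fingers":5.0},{"tx":-45.0,"ty":-37.2,"tz":-2.5,"ax":0.0,"ay":0.0,"az":0.0,"fingers":5.0},{"tx":-45.0,"ty":-37.2,"tz":-2.5,"ax":0.0,"ay":0.0,"az":0.0,"fingers":5.0},{"tx":-45.0,"ty":-37.2,"tz":-2.5,"ax":0.0,"ay":0.0,"az":0.0,"fingers":5.0},{"tx":-45.0,"ty":-37.2,"tz":-2.5,"ax":0.0,"ay":0.0,"az":0.0,"fingers":5.0},{"tx":-45.0,"ty":-37.2,"tz":-2.5,"ax":0.0,"ay":0.0,"az":0.0,"fingers":5.0},{"tx":-45.0,"ty":-37.2,"tz":-2.5,"ax":0.0,"ay":0.0,"az":0.0,"fingers":5.0},{"tx":-45.0,"ty":-37.2,"tz":-2.5,"ax":0.0,"ay":0.0,"az":0.0,"fingers":5.0},{"tx":-45.0,"ty":-37.2,"tz":-2.5,"ax":0.0,"ay":0.0,"az":0.0,"fingers":5.0},{"tx":-45.0,"ty":-37.2,"tz":-2.5,"ax":0.0,"ay":0.0,"az":0.0,"fingers":5.0},{"tx":-45.0,"ty":-37.2,"tz":-2.5,"ax":0.0,"ay":0.0,"az":0.0,"fingers":5.0},{"tx":-45.0,"ty":-37.2,"tz":-2.5,"ax":0.0,"ay":0.0,"az":0.0,"fingers":5.0}])

```text
time_s: 2.5
eef_pos: [0.5449, 0.0081, 0.2476]
ee_rot: [-0.0, 0.233, 0.973, 0.0]
force: [0.7, 0.2, 0.4]
opening: 0.0499
```

```bash
python3 - <<'E'
from h import *
s=r.observe();print(s["eef_pos"],s["ee_rot"],s["force"],s["qpos"],s["opening"])
c="wrist";im=get_image(c)
for l in("gauge","stand","block","mouth"):
    print(c,l,[(np.round(d["location"],4).tolist(),round(d["score"],2)) for d in landmark_of(c,l)][:4])
np.savez("w1.npz",**im)
cv2.imwrite("pics/d.png",cv2.resize(im["img"],(800,600),interpolation=2))
E
```

```text
[0.54485104 0.00814688 0.24758453] [-3.18597750e-04  2.32762538e-01  9.72533513e-01  2.54743656e-04] [0.6868563  0.18185624 0.38678461] [-0.32942679  0.25507489  0.30251572  1.84322308 -0.08720715  1.05652449
  1.10783872] 0.0499172850226372
wrist gauge [([0.5235, -0.1944, 0.0025], 0.68), ([0.5352, -0.1059, 0.0039], 0.66)]
wrist stand [([0.5355, -0.1091, -0.0026], 0.76)]
wrist block [([0.5124, 0.0938, 0.0013], 0.86)]
wrist mouth [([0.5071, 0.0949, 0.0541], 0.58), ([0.3655, 0.0003, 0.0023], 0.43)]
```

View pics/d.png

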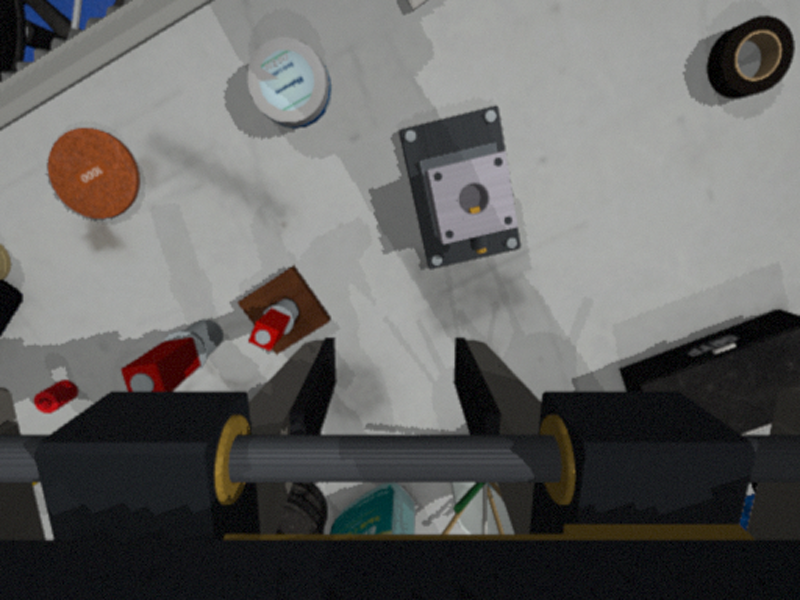

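The block is at (470, 190), with the brass nose at (475, 210) and the barrel at (482, 250), so the plunger faces image-down, away from the robot. The stand with the small gauge is at (285, 310). Next I'll look at the gauge from closer up.

Emit:
servo_tool(commands=[{"tx":-4.5,"ty":-10.6,"tz":4.0,"ax":0.0,"ay":0.0,"az":0.0,"fingers":5.0},{"tx":-4.5,"ty":-10.6,"tz":4.0,"ax":0.0,"ay":0.0,"az":0.0,"fingers":5.0},{"tx":-4.5,"ty":-10.6,"tz":4.0,"ax":0.0,"ay":0.0,"az":0.0,"fingers":5.0},{"tx":-4.5,"ty":-10.6,"tz":4.0,"ax":0.0,"ay":0.0,"az":0.0,"fingers":5.0},{"tx":-4.5,"ty":-10.6,"tz":4.0,"ax":0.0,"ay":0.0,"az":0.0,"fingers":5.0},{"tx":-4.5,"ty":-10.6,"tz":4.0,"ax":0.0,"ay":0.0,"az":0.0,"fingers":5.0}])

```text
time_s: 3.25
eef_pos: [0.5375, -0.1061, 0.2078]
ee_rot: [-0.0, 0.232, 0.973, 0.0]
force: [-0.1, 0.7, 0.5]
opening: 0.0503
```

```bash
python3 - <<'E'
from h import *
np.set_printoptions(precision=4,suppress=True)
s=r.observe();print(s["eef_pos"],s["ee_rot"])
w=dict(np.load("w1.npz"))
B=[ray(w,np.array(p)/1.5625,.008)for p in[(400,130),(496,106),(521,248),(428,269)]]
C=[ray(w,np.array(p)/1.5625,.05)for p in[(427,168),(504,150),(517,228),(440,244),(474,198)]]
print(np.array(B),np.mean(B,0));print(np.array(C),np.mean(C[:4],0))
for P in(B,C):
  for i in range(4):
    d=P[(i+1)%4]-P[i];print(np.linalg.norm(d),np.degrees(np.arctan2(d[1],d[0])))
im=get_image("wrist");np.savez("w2.npz",**im)
for l in("gauge","stand"):
    print(l,[(np.round(d["location"],4).tolist(),round(d["score"],2)) for d in landmark_of("wrist",l)][:4])
print(proj(im,[.5365,-.107,.086]))
a=im["img"][110:300,150:400];cv2.imwrite("pics/e.png",cv2.resize(a,None,fx=3,fy=3,interpolation=2))
E
```

```text
[ 0.5375 -0.1061  0.2078] [-0.      0.2322  0.9727  0.0004]
[[0.4378 0.0682 0.008 ]
 [0.4583 0.1522 0.008 ]
 [0.5836 0.1233 0.008 ]
 [0.5618 0.0359 0.008 ]] [0.5104 0.0949 0.008 ]
[[0.4783 0.0718 0.05  ]
 [0.4939 0.1333 0.05  ]
 [0.5561 0.1183 0.05  ]
 [0.5389 0.0547 0.05  ]
 [0.5173 0.0962 0.05  ]] [0.5168 0.0945 0.05  ]
0.08648901748177268 76.28416051447768
0.12852081239575408 -13.010436683332887
0.09010164240423994 -103.98063178733727
0.1281107441235852 165.37649859902515
0.06338334327995993 75.7439842631328
0.06399311236570474 -13.538409558379204
0.06585167193747819 -105.13543386052687
0.0629992429863084 164.2349069096016
gauge [([0.6231, -0.1258, -0.0022], 0.87), ([0.5357, -0.1033, 0.0086], 0.78), ([0.5227, -0.1958, -0.0017], 0.65), ([0.3647, -0.0023, 0.0009], 0.18)]
stand [([0.5369, -0.1098, -0.0026], 0.83)]
[251.1463 188.2585]
```

View pics/e.png

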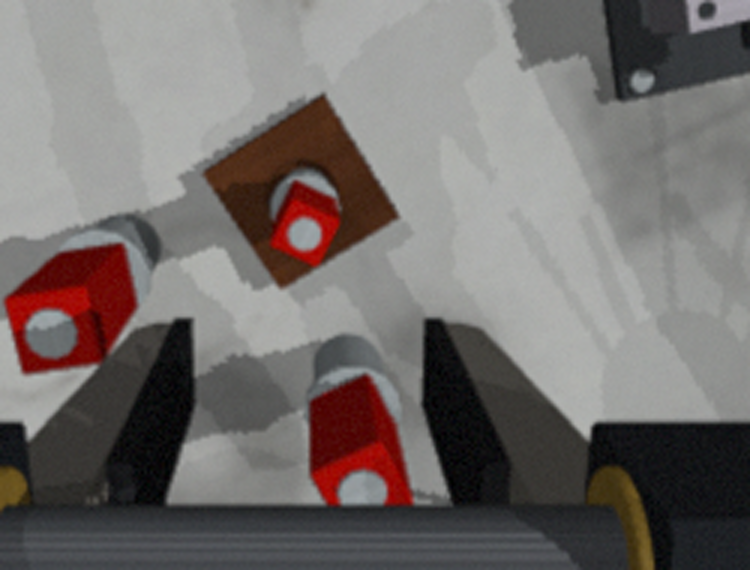

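```bash
python3 - <<'E'
from h import *
np.set_printoptions(precision=4,suppress=True)
w=dict(np.load("w2.npz"))
f=lambda p,z:ray(w,np.array(p)/3+[150,110],z)
P=[f(p,.086)for p in[(270,245),(292,200),(336,218),(315,267)]]
print(np.array(P),np.mean(P,0),f((305,233),.0875))
for i in range(4):
    d=P[(i+1)%4]-P[i];print(np.linalg.norm(d),np.degrees(np.arctan2(d[1],d[0])))
for h in(.09,.1,.11,.12,.13):print(h,f((50,333),h),f((362,490),h))
S=[f(p,.014)for p in[(205,173),(324,95),(399,215),(281,287)]];print(np.mean(S,0))
E
```

```text
[[ 0.5344 -0.1195  0.086 ]
 [ 0.5232 -0.1049  0.086 ]
 [ 0.5363 -0.0937  0.086 ]
 [ 0.5492 -0.1087  0.086 ]] [ 0.5358 -0.1067  0.086 ] [ 0.5359 -0.106   0.0875]
0.018455608835944284 127.2649017538001
0.017122017843484993 40.51056657557916
0.019784298509081456 -49.17574009166084
0.018325627271589037 -143.73915806036132
0.09 [ 0.5267 -0.2065  0.09  ] [ 0.6363 -0.1323  0.09  ]
0.1 [ 0.5249 -0.2019  0.1   ] [ 0.6307 -0.1303  0.1   ]
0.11 [ 0.5231 -0.1973  0.11  ] [ 0.6252 -0.1283  0.11  ]
0.12 [ 0.5213 -0.1928  0.12  ] [ 0.6196 -0.1263  0.12  ]
0.13 [ 0.5195 -0.1882  0.13  ] [ 0.614  -0.1243  0.13  ]
[ 0.5348 -0.107   0.014 ]
```

The small gauge's red handle and button are at (305, 233) in the crop, which puts its axis at (0.536, -0.106) with faces at about 38.7°. The bigger gauges are well clear. I'll turn, descend and grip.

Emit:
servo_tool(commands=[{"tx":0.1,"ty":-0.1,"tz":2.0,"ax":0.0,"ay":0.0,"az":24.4,"fingers":4.5},{"tx":0.1,"ty":-0.1,"tz":5.0,"ax":0.0,"ay":0.0,"az":24.4,"fingers":4.5},{"tx":0.1,"ty":-0.1,"tz":7.0,"ax":0.0,"ay":0.0,"az":24.4,"fingers":4.5},{"tx":0.1,"ty":-0.1,"tz":9.0,"ax":0.0,"ay":0.0,"az":24.4,"fingers":4.5},{"tx":0.1,"ty":-0.1,"tz":11.0,"ax":0.0,"ay":0.0,"az":24.4,"fingers":4.5},{"tx":0.1,"ty":-0.1,"tz":13.0,"ax":0.0,"ay":0.0,"az":24.4,"fingers":4.5},{"tx":0.1,"ty":-0.1,"tz":15.0,"ax":0.0,"ay":0.0,"az":24.4,"fingers":4.5},{"tx":0.1,"ty":-0.1,"tz":16.1,"ax":0.0,"ay":0.0,"az":24.4,"fingers":4.5},{"tx":0.1,"ty":-0.1,"tz":16.1,"ax":0.0,"ay":0.0,"az":24.4,"fingers":4.5},{"tx":0.1,"ty":-0.1,"tz":16.1,"ax":0.0,"ay":0.0,"az":24.4,"fingers":4.5}])

```text
time_s: 4.23
eef_pos: [0.5362, -0.1072, 0.0469]
ee_rot: [-0.0, 0.433, 0.902, 0.0]
force: [-0.5, 1.2, 0.1]
opening: 0.0449
```

Emit:
servo_tool(commands=[{"tx":0.0,"ty":0.0,"tz":0.0,"ax":0.0,"ay":0.0,"az":0.0,"fingers":3.0},{"tx":0.0,"ty":0.0,"tz":0.0,"ax":0.0,"ay":0.0,"az":0.0,"fingers":2.4},{"tx":0.0,"ty":0.0,"tz":0.0,"ax":0.0,"ay":0.0,"az":0.0,"fingers":1.8},{"tx":0.0,"ty":0.0,"tz":0.0,"ax":0.0,"ay":0.0,"az":0.0,"fingers":1.0},{"tx":0.0,"ty":0.0,"tz":0.0,"ax":0.0,"ay":0.0,"az":0.0,"fingers":0.5},{"tx":0.0,"ty":0.0,"tz":0.0,"ax":0.0,"ay":0.0,"az":0.0,"fingers":0.5},{"tx":0.0,"ty":0.0,"tz":0.0,"ax":0.0,"ay":0.0,"az":0.0,"fingers":0.5},{"tx":0.0,"ty":0.0,"tz":0.0,"ax":0.0,"ay":0.0,"az":0.0,"fingers":0.5}], grip_force=50)

```text
time_s: 4.9
eef_pos: [0.5365, -0.1079, 0.0475]
ee_rot: [0.001, 0.433, 0.901, 0.0]
force: [-0.8, -0.2, 6.6]
opening: 0.0199
```

The opening is 19.9 mm, so it has hold of the handle. I'll lift straight up, then travel and turn the jaws along the block's x axis.

Emit:
servo_tool(commands=[{"tx":0.0,"ty":0.0,"tz":-2.0,"ax":0.0,"ay":0.0,"az":0.0,"fingers":0.5},{"tx":0.0,"ty":0.0,"tz":-5.0,"ax":0.0,"ay":0.0,"az":0.0,"fingers":0.5},{"tx":0.0,"ty":0.0,"tz":-8.0,"ax":0.0,"ay":0.0,"az":0.0,"fingers":0.5},{"tx":0.0,"ty":0.0,"tz":-11.0,"ax":0.0,"ay":0.0,"az":0.0,"fingers":0.5},{"tx":0.0,"ty":0.0,"tz":-13.0,"ax":0.0,"ay":0.0,"az":0.0,"fingers":0.5},{"tx":2.0,"ty":1.4,"tz":-14.0,"ax":0.0,"ay":0.0,"az":6.0,"fingers":0.5},{"tx":4.0,"ty":2.8,"tz":-14.0,"ax":0.0,"ay":0.0,"az":12.0,"fingers":0.5},{"tx":6.0,"ty":4.1,"tz":-14.0,"ax":0.0,"ay":0.0,"az":18.0,"fingers":0.5},{"tx":8.0,"ty":5.4,"tz":-14.0,"ax":0.0,"ay":0.0,"az":24.0,"fingers":0.5},{"tx":10.0,"ty":6.7,"tz":-14.0,"ax":0.0,"ay":0.0,"az":30.0,"fingers":0.5},{"tx":12.0,"ty":8.0,"tz":-14.0,"ax":0.0,"ay":0.0,"az":36.0,"fingers":0.5},{"tx":14.0,"ty":9.3,"tz":-14.0,"ax":0.0,"ay":0.0,"az":42.0,"fingers":0.5},{"tx":16.0,"ty":10.5,"tz":-14.0,"ax":0.0,"ay":0.0,"az":48.0,"fingers":0.5},{"tx":17.0,"ty":11.2,"tz":-14.0,"ax":0.0,"ay":0.0,"az":52.9,"fingers":0.5},{"tx":17.0,"ty":11.2,"tz":-14.0,"ax":0.0,"ay":0.0,"az":52.9,"fingers":0.5},{"tx":17.0,"ty":11.2,"tz":-14.0,"ax":0.0,"ay":0.0,"az":52.9,"fingers":0.5},{"tx":17.0,"ty":11.2,"tz":-14.0,"ax":0.0,"ay":0.0,"az":52.9,"fingers":0.5}])

```text
time_s: 6.32
eef_pos: [0.517, 0.0935, 0.1866]
ee_rot: [0.0, 0.789, 0.614, -0.0]
force: [0.8, 0.6, -1.3]
opening: 0.0197
```

```bash
python3 - <<'E'
from h import *
np.set_printoptions(precision=4,suppress=True)
s=r.observe();print(s["eef_pos"],s["ee_rot"],s["force"],s["wrist_torque"],s["qpos"],s["opening"])
im=get_image("wrist");np.savez("w3.npz",**im)
for l in("gauge","block","mouth"):
    print(l,[(np.round(d["location"],4).tolist(),round(d["score"],2)) for d in landmark_of("wrist",l)][:4])
a=im["img"][60:330,130:390];cv2.imwrite("pics/f.png",cv2.resize(a,None,fx=2.2,fy=2.2,interpolation=2))
print(proj(im,s["eef_pos"]),proj(im,s["eef_pos"]-[0,0,.041]))
E
```

```text
[0.517  0.0935 0.1866] [ 0.0002  0.7889  0.6145 -0.0003] [ 0.8161  0.5994 -1.3327] [-0.1446  0.0964  0.0037] [-0.7046  0.3119  0.5569  1.9631 -0.2041  0.9218 -0.2924] 0.019739443204693372
gauge [([0.5144, 0.0971, 0.1447], 0.61)]
block [([0.5123, 0.0997, 0.0011], 0.72)]
mouth [([0.5086, 0.0951, 0.0533], 0.73)]
[254.2022 230.3823] [253.8974 210.8903]
```

View pics/f.png

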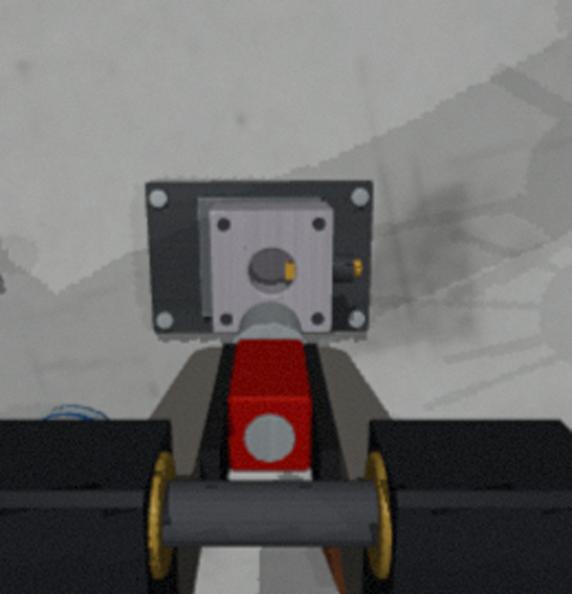

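```bash
python3 - <<'E'
from h import *
np.set_printoptions(precision=4,suppress=True)
w=dict(np.load("w3.npz"));s=r.observe()
f=lambda p,z:ray(w,np.array(p)/2.2+[130,60],z)
from scipy.spatial.transform import Rotation as R
q=s["ee_rot"];T=R.from_quat([q[1],q[2],q[3],q[0]]).as_matrix();t=s["eef_pos"]
C=[f(p,.05)for p in[(212,208),(333,207),(331,331),(213,331)]]
for n,p in zip("TL TR BR BL".split(),C):print(n,(T.T@(p-t))*1000)
print("mean",T.T@(np.mean(C,0)-t)*1000,"bore",T.T@(f((271,267),.05)-t)*1000)
print("base",[T.T@(f(p,.008)-t)*1000 for p in[(146,183),(373,181),(370,333),(158,342)]])
z=t[2]-.041
print("foot far edge",T.T@(f((271,306),z)-t)*1000)
# refine shank edges: gradient along rows
g=cv2.cvtColor(w["img"],6)
for y in(199,203,207,211):print(y,g[y,232:276])
print(g[188:216,253])
E
```

```text
TL [ 33.8838 -30.3376 136.811 ]
TR [ 34.5174  30.474  136.8182]
BR [-30.8897  31.2535 136.8257]
BL [-31.0356 -31.1773 136.8183]
mean [  1.619    0.0532 136.8183] bore [  3.6393  -0.5887 136.818 ]
base [array([ 43.0532, -71.3325, 178.8052]), array([ 44.4449,  57.038 , 178.8202]), array([-45.8166,  59.2355, 178.8307]), array([-51.831 , -68.626 , 178.8162])]
foot far edge [ 9.8082 -0.8244 40.9988]
199 [136 136 133 133 135 135 133 135 134 136 131 127 117 107 101 101 103 101
 104 101 106 102 102 103 102  98 101 104 114 130 137 137 135 136 136 137
 136 137 136 134 137 134 138 136]
203 [ 47  53  63  96 134 137 133 132 109  89  93  97  96  97  99 102 105 102
 101 103 104 102 102 100 102 104 100  99 100  97  94  92 101 131 139 136
 138 136 137 117  68  51  48  49]
207 [ 75  75  92 110 134 134 120  89  84  91  95  96 103 113 114 115 117 119
 119 120 127 130 133 131 122 116 107 104 103 106  96  91  84  86 101 134
 137 136 139 130 105  89  80  96]
211 [ 92  89  90  88  87  86  85 107 128 134 132 131 131 132 133 131 130 128
 130 129 127 130 130 130 127 131 133 134 133 133 129 130 129 123  97  74
  80  82  80  83  81  81  82  80]
[ 59  76 108 110 106 121 145 140 128 110 102 102 102 102 105 102 105 103
 111 130 132 129 131 130 130 118  66  38]
```

The gauge is held square over the block. The bore is at (271, 267) and the brass nose at (290, 270), on tool +y as planned. The bore position across the jaws is unclear by about 2 mm by sight, so I'll feel both y sides with the shank.

Emit:
servo_tool(commands=[{"tx":4.0,"ty":0.0,"tz":0.0,"ax":0.0,"ay":0.0,"az":0.0,"fingers":0.5},{"tx":5.4,"ty":0.0,"tz":2.5,"ax":0.0,"ay":0.0,"az":0.0,"fingers":0.5},{"tx":5.4,"ty":0.0,"tz":6.0,"ax":0.0,"ay":0.0,"az":0.0,"fingers":0.5},{"tx":5.4,"ty":0.0,"tz":9.0,"ax":0.0,"ay":0.0,"az":0.0,"fingers":0.5},{"tx":5.4,"ty":0.0,"tz":11.0,"ax":0.0,"ay":0.0,"az":0.0,"fingers":0.5},{"tx":5.4,"ty":0.0,"tz":11.8,"ax":0.0,"ay":0.0,"az":0.0,"fingers":0.5},{"tx":5.4,"ty":0.0,"tz":11.8,"ax":0.0,"ay":0.0,"az":0.0,"fingers":0.5},{"tx":5.4,"ty":0.0,"tz":11.8,"ax":0.0,"ay":0.0,"az":0.0,"fingers":0.5},{"tx":5.1,"ty":0.0,"tz":11.8,"ax":0.0,"ay":0.0,"az":0.0,"fingers":0.5},{"tx":5.0,"ty":0.0,"tz":11.8,"ax":0.0,"ay":0.0,"az":0.0,"fingers":0.5},{"tx":5.0,"ty":0.0,"tz":11.8,"ax":0.0,"ay":0.0,"az":0.0,"fingers":0.5}])

```text
time_s: 7.43
eef_pos: [0.5302, 0.1431, 0.0701]
ee_rot: [0.0, 0.789, 0.614, 0.001]
force: [0.1, 0.1, -0.7]
opening: 0.0201
```

Emit:
servo_tool(commands=[{"tx":-0.05,"ty":0.0,"tz":0.0,"ax":0.0,"ay":0.0,"az":0.0,"fingers":0.5},{"tx":-0.1,"ty":0.0,"tz":0.0,"ax":0.0,"ay":0.0,"az":0.0,"fingers":0.5},{"tx":-0.1,"ty":0.0,"tz":0.0,"ax":0.0,"ay":0.0,"az":0.0,"fingers":0.5}])

```text
time_s: 7.68
eef_pos: [0.5293, 0.1424, 0.0691]
ee_rot: [0.0, 0.789, 0.614, 0.0]
force: [0.4, -0.4, -0.9]
opening: 0.02
```

Emit:
servo_tool(commands=[{"tx":-0.05,"ty":0.0,"tz":0.0,"ax":0.0,"ay":0.0,"az":0.0,"fingers":0.5},{"tx":-0.1,"ty":0.0,"tz":0.0,"ax":0.0,"ay":0.0,"az":0.0,"fingers":0.5},{"tx":-0.1,"ty":0.0,"tz":0.0,"ax":0.0,"ay":0.0,"az":0.0,"fingers":0.5}])

```text
time_s: 7.93
eef_pos: [0.5289, 0.1413, 0.0687]
ee_rot: [0.0, 0.789, 0.614, -0.0]
force: [0.7, 0.2, -0.9]
opening: 0.0196
```

Emit:
servo_tool(commands=[{"tx":-0.05,"ty":0.0,"tz":0.0,"ax":0.0,"ay":0.0,"az":0.0,"fingers":0.5},{"tx":-0.1,"ty":0.0,"tz":0.0,"ax":0.0,"ay":0.0,"az":0.0,"fingers":0.5},{"tx":-0.1,"ty":0.0,"tz":0.0,"ax":0.0,"ay":0.0,"az":0.0,"fingers":0.5}])

```text
time_s: 8.18
eef_pos: [0.5286, 0.1403, 0.0687]
ee_rot: [0.0, 0.789, 0.614, -0.0]
force: [0.1, -1.0, -1.2]
opening: 0.0198
```

Emit:
servo_tool(commands=[{"tx":-0.05,"ty":0.0,"tz":0.0,"ax":0.0,"ay":0.0,"az":0.0,"fingers":0.5},{"tx":-0.1,"ty":0.0,"tz":0.0,"ax":0.0,"ay":0.0,"az":0.0,"fingers":0.5},{"tx":-0.1,"ty":0.0,"tz":0.0,"ax":0.0,"ay":0.0,"az":0.0,"fingers":0.5}])

```text
time_s: 8.43
eef_pos: [0.5284, 0.1393, 0.0688]
ee_rot: [0.0, 0.789, 0.614, -0.0]
force: [0.1, -0.9, -1.2]
opening: 0.0196
```

Emit:
servo_tool(commands=[{"tx":-0.05,"ty":0.0,"tz":0.0,"ax":0.0,"ay":0.0,"az":0.0,"fingers":0.5},{"tx":-0.1,"ty":0.0,"tz":0.0,"ax":0.0,"ay":0.0,"az":0.0,"fingers":0.5},{"tx":-0.1,"ty":0.0,"tz":0.0,"ax":0.0,"ay":0.0,"az":0.0,"fingers":0.5}])

```text
time_s: 8.68
eef_pos: [0.5282, 0.1383, 0.0688]
ee_rot: [0.0, 0.789, 0.614, -0.0]
force: [0.2, -0.2, -1.1]
opening: 0.02
```

Emit:
servo_tool(commands=[{"tx":-0.05,"ty":0.0,"tz":0.0,"ax":0.0,"ay":0.0,"az":0.0,"fingers":0.5},{"tx":-0.05,"ty":0.0,"tz":0.0,"ax":0.0,"ay":0.0,"az":0.0,"fingers":0.5},{"tx":-0.05,"ty":0.0,"tz":0.0,"ax":0.0,"ay":0.0,"az":0.0,"fingers":0.5}])

```text
time_s: 8.93
eef_pos: [0.5281, 0.138, 0.0688]
ee_rot: [0.0, 0.789, 0.614, 0.0]
force: [0.1, 0.6, -2.7]
opening: 0.0202
```

Emit:
servo_tool(commands=[{"tx":-0.05,"ty":0.0,"tz":0.0,"ax":0.0,"ay":0.0,"az":0.0,"fingers":0.5},{"tx":-0.05,"ty":0.0,"tz":0.0,"ax":0.0,"ay":0.0,"az":0.0,"fingers":0.5},{"tx":-0.05,"ty":0.0,"tz":0.0,"ax":0.0,"ay":0.0,"az":0.0,"fingers":0.5}])

```text
time_s: 9.18
eef_pos: [0.5279, 0.1375, 0.0688]
ee_rot: [-0.0, 0.789, 0.614, 0.0]
force: [-0.2, 0.1, -1.5]
opening: 0.0198
```

```bash
python3 -c "
from h import *
s=r.observe();print(s['force'],s['wrist_torque'],s['eef_pos'])"
```

```text
[-0.17475453  0.13975772 -1.47296121] [-0.03387274  0.09697089  0.02656951] [0.52792694 0.13750233 0.06878154]
```

Emit:
servo_tool(commands=[{"tx":-0.05,"ty":0.0,"tz":0.0,"ax":0.0,"ay":0.0,"az":0.0,"fingers":0.5},{"tx":-0.05,"ty":0.0,"tz":0.0,"ax":0.0,"ay":0.0,"az":0.0,"fingers":0.5},{"tx":-0.05,"ty":0.0,"tz":0.0,"ax":0.0,"ay":0.0,"az":0.0,"fingers":0.5}])

```text
time_s: 9.43
eef_pos: [0.5278, 0.137, 0.0688]
ee_rot: [0.0, 0.789, 0.614, 0.0]
force: [0.8, 0.3, -0.5]
opening: 0.0196
```

Emit:
servo_tool(commands=[{"tx":-0.05,"ty":0.0,"tz":0.0,"ax":0.0,"ay":0.0,"az":0.0,"fingers":0.5},{"tx":-0.05,"ty":0.0,"tz":0.0,"ax":0.0,"ay":0.0,"az":0.0,"fingers":0.5},{"tx":-0.05,"ty":0.0,"tz":0.0,"ax":0.0,"ay":0.0,"az":0.0,"fingers":0.5}])

```text
time_s: 9.68
eef_pos: [0.5278, 0.1367, 0.0688]
ee_rot: [-0.0, 0.789, 0.614, 0.0]
force: [0.1, 0.6, -1.0]
opening: 0.0197
```

```bash
python3 -c "
from h import *
s=r.observe();print(s['force'],s['wrist_torque'],s['eef_pos'])"
```

```text
[ 0.07029792  0.58047915 -0.97161482] [0.10458361 0.07531844 0.01872554] [0.52776437 0.13671849 0.0688066 ]
```

Emit:
servo_tool(commands=[{"tx":-0.05,"ty":0.0,"tz":0.0,"ax":0.0,"ay":0.0,"az":0.0,"fingers":0.5},{"tx":-0.05,"ty":0.0,"tz":0.0,"ax":0.0,"ay":0.0,"az":0.0,"fingers":0.5},{"tx":-0.05,"ty":0.0,"tz":0.0,"ax":0.0,"ay":0.0,"az":0.0,"fingers":0.5}])

```text
time_s: 9.93
eef_pos: [0.5277, 0.1366, 0.0688]
ee_rot: [-0.0, 0.789, 0.614, 0.0]
force: [1.0, 2.7, -1.5]
opening: 0.0195
```

```bash
python3 -c "
from h import *
s=r.observe();print(s['force'],s['wrist_torque'],s['eef_pos'])"
```

```text
[ 0.96646731  2.71295595 -1.47150492] [ 0.57896904 -0.00665237 -0.04690742] [0.52770935 0.13661528 0.06884869]
```

Contact: the TCP stopped at y = 0.1367 with about 3 N. The centre plane is therefore 43.5 mm back (half the 64 mm width plus the 11.5 mm shank radius). I'll back off, rise, centre and lean 18° towards the plunger.

Emit:
servo_tool(commands=[{"tx":0.8,"ty":0.0,"tz":0.0,"ax":0.0,"ay":0.0,"az":0.0,"fingers":0.5},{"tx":1.0,"ty":0.0,"tz":-3.0,"ax":0.0,"ay":0.0,"az":0.0,"fingers":0.5},{"tx":1.0,"ty":0.0,"tz":-6.2,"ax":0.0,"ay":0.0,"az":0.0,"fingers":0.5},{"tx":-1.0,"ty":0.3,"tz":-6.2,"ax":4.0,"ay":0.0,"az":0.0,"fingers":0.5},{"tx":-3.0,"ty":0.5,"tz":-6.2,"ax":9.0,"ay":0.0,"az":0.0,"fingers":0.5},{"tx":-4.3,"ty":0.5,"tz":-6.2,"ax":14.0,"ay":0.0,"az":0.0,"fingers":0.5},{"tx":-4.3,"ty":0.5,"tz":-6.2,"ax":18.0,"ay":0.0,"az":0.0,"fingers":0.5},{"tx":-4.3,"ty":0.5,"tz":-6.2,"ax":18.0,"ay":0.0,"az":0.0,"fingers":0.5},{"tx":-4.3,"ty":0.5,"tz":-6.2,"ax":18.0,"ay":0.0,"az":0.0,"fingers":0.5},{"tx":-4.3,"ty":0.5,"tz":-6.2,"ax":18.0,"ay":0.0,"az":0.0,"fingers":0.5}])

```text
time_s: 10.77
eef_pos: [0.5213, 0.0938, 0.1304]
ee_rot: [-0.123, 0.779, 0.607, -0.096]
force: [0.5, 0.1, -0.6]
opening: 0.0196
```

```bash
cat >> h.py <<'E'
from scipy.spatial.transform import Rotation as R
EX=np.array([.2448,.9696,0]);EU=np.array([.9696,-.2448,0])
S0,U0=.21824,.4783   # TCP tool-x coordinate of the bore, u of the bore
def st(show=True):
    s=r.observe();q=s["ee_rot"];T=R.from_quat([q[1],q[2],q[3],q[0]]).as_matrix();p=s["eef_pos"]
    a=-T[:,2];th=np.degrees(np.arctan2(a@EU,a[2]));foot=p-.0415*a;L=foot+.0115*T[:,1];H=foot-.0115*T[:,1]
    f=lambda v:np.round([(v@EU-U0)*1e3,(v[2]-.05)*1e3],2)
    if show:print("t",round(s["time_s"],2),"ds",round((p@EX-S0)*1e3,2),"aslant_s",round(np.degrees(a@EX),2),"th",th.round(2),"L",f(L),"H",f(H),"TCP",f(p),"F(s,u,z)",np.round([s["force"]@EX,s["force"]@EU,s["force"][2]],1),"M",s["wrist_torque"].round(2))
    return s,T
E
python3 - <<'E'
from h import *
st()
im=get_image("wrist");np.savez("w4.npz",**im)
cv2.imwrite("pics/g.png",cv2.resize(im["img"][100:330,130:390],None,fx=2.5,fy=2.5,interpolation=2))
E
```

```text
t 10.77 ds 0.29 aslant_s 0.02 th 17.98 L [ 2.3  37.38] H [-19.57  44.48] TCP [ 4.18 80.4 ] F(s,u,z) [ 0.2  0.4 -0.6] M [-0.22 -0.33 -0.01]
```

View pics/g.png

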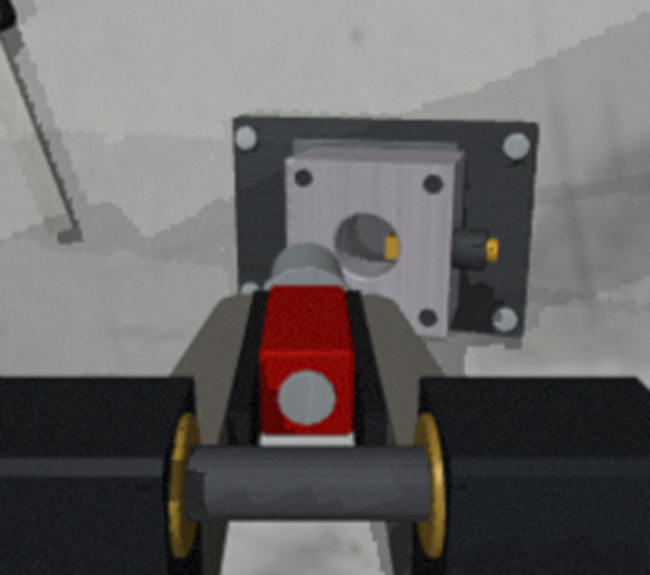

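The leaned gauge sits above the bore at (365, 240), with the brass nose at (392, 247). I'll descend to just above the mouth, then enter gently.

Emit:
servo_tool(commands=[{"tx":-0.03,"ty":0.5,"tz":1.6,"ax":0.0,"ay":0.0,"az":0.0,"fingers":0.5},{"tx":-0.03,"ty":1.06,"tz":3.27,"ax":0.0,"ay":0.0,"az":0.0,"fingers":0.5},{"tx":-0.03,"ty":1.06,"tz":3.27,"ax":0.0,"ay":0.0,"az":0.0,"fingers":0.5},{"tx":-0.03,"ty":1.06,"tz":3.27,"ax":0.0,"ay":0.0,"az":0.0,"fingers":0.5},{"tx":-0.03,"ty":1.06,"tz":3.27,"ax":0.0,"ay":0.0,"az":0.0,"fingers":0.5}])

```text
time_s: 11.23
eef_pos: [0.5219, 0.0935, 0.0973]
ee_rot: [-0.123, 0.779, 0.607, -0.096]
force: [0.2, -0.7, -0.5]
opening: 0.02
```

```bash
python3 -c "
from h import *
st()"
```

```text
t 11.23 ds 0.14 aslant_s -0.03 th 17.94 L [2.98 4.28] H [-18.9   11.37] TCP [ 4.83 47.31] F(s,u,z) [-0.6  0.4 -0.5] M [-0.13 -0.31  0.01]
```

Emit:
servo_tool(commands=[{"tx":0.0,"ty":0.05,"tz":0.14,"ax":0.0,"ay":0.0,"az":0.0,"fingers":0.5},{"tx":0.0,"ty":0.09,"tz":0.29,"ax":0.0,"ay":0.0,"az":0.0,"fingers":0.5},{"tx":0.0,"ty":0.14,"tz":0.43,"ax":0.0,"ay":0.0,"az":0.0,"fingers":0.5},{"tx":0.0,"ty":0.14,"tz":0.43,"ax":0.0,"ay":0.0,"az":0.0,"fingers":0.5},{"tx":0.0,"ty":0.14,"tz":0.43,"ax":0.0,"ay":0.0,"az":0.0,"fingers":0.5}])

```text
time_s: 11.65
eef_pos: [0.5218, 0.0928, 0.0919]
ee_rot: [-0.123, 0.78, 0.607, -0.096]
force: [-0.5, 0.5, -1.8]
opening: 0.0198
```

```bash
python3 -c "
from h import *
st()"
```

```text
t 11.65 ds -0.51 aslant_s -0.02 th 18.0 L [ 3.01 -1.09] H [-18.87   6.02] TCP [ 4.89 41.94] F(s,u,z) [ 0.4 -0.6 -1.8] M [-0.13 -0.28 -0.02]
```

Emit:
servo_tool(commands=[{"tx":0.05,"ty":0.03,"tz":0.1,"ax":0.0,"ay":0.0,"az":0.0,"fingers":0.5},{"tx":0.05,"ty":0.06,"tz":0.2,"ax":0.0,"ay":0.0,"az":0.0,"fingers":0.5},{"tx":0.05,"ty":0.1,"tz":0.3,"ax":0.0,"ay":0.0,"az":0.0,"fingers":0.5},{"tx":0.05,"ty":0.1,"tz":0.3,"ax":0.0,"ay":0.0,"az":0.0,"fingers":0.5},{"tx":0.05,"ty":0.1,"tz":0.3,"ax":0.0,"ay":0.0,"az":0.0,"fingers":0.5}])

```text
time_s: 12.07
eef_pos: [0.5222, 0.0934, 0.0892]
ee_rot: [-0.124, 0.779, 0.607, -0.096]
force: [-0.6, -0.3, 4.2]
opening: 0.0198
```

```bash
python3 -c "
from h import *
st()"
```

```text
t 12.07 ds 0.15 aslant_s -0.05 th 17.98 L [ 3.28 -3.78] H [-18.6    3.32] TCP [ 5.15 39.24] F(s,u,z) [-0.4 -0.5  4.2] M [-0.02  0.18 -0.02]
```

The foot disc touched the mouth rim at 4 N, which the geometry explains: the low edge is still too far from the plunger. I'll ease up 0.7 mm and slide towards the plunger.

Emit:
servo_tool(commands=[{"tx":0.0,"ty":-0.02,"tz":-0.07,"ax":0.0,"ay":0.0,"az":0.0,"fingers":0.5},{"tx":0.0,"ty":0.08,"tz":-0.1,"ax":0.0,"ay":0.0,"az":0.0,"fingers":0.5},{"tx":0.0,"ty":0.17,"tz":-0.13,"ax":0.0,"ay":0.0,"az":0.0,"fingers":0.5},{"tx":0.0,"ty":0.27,"tz":-0.16,"ax":0.0,"ay":0.0,"az":0.0,"fingers":0.5},{"tx":0.0,"ty":0.27,"tz":-0.16,"ax":0.0,"ay":0.0,"az":0.0,"fingers":0.5},{"tx":0.0,"ty":0.27,"tz":-0.16,"ax":0.0,"ay":0.0,"az":0.0,"fingers":0.5}])

```text
time_s: 12.57
eef_pos: [0.525, 0.0925, 0.0891]
ee_rot: [-0.123, 0.78, 0.607, -0.096]
force: [0.1, 0.4, -0.9]
opening: 0.0201
```

```bash
python3 -c "
from h import *
st()"
```

```text
t 12.57 ds -0.07 aslant_s -0.01 th 17.98 L [ 6.25 -3.87] H [-15.63   3.23] TCP [ 8.12 39.15] F(s,u,z) [ 0.4 -0.  -0.9] M [-0.08 -0.36  0.01]
```

Emit:
servo_tool(commands=[{"tx":0.0,"ty":0.1,"tz":-0.03,"ax":0.0,"ay":0.0,"az":0.0,"fingers":0.5},{"tx":0.0,"ty":0.19,"tz":-0.06,"ax":0.0,"ay":0.0,"az":0.0,"fingers":0.5},{"tx":0.0,"ty":0.29,"tz":-0.09,"ax":0.0,"ay":0.0,"az":0.0,"fingers":0.5},{"tx":0.0,"ty":0.29,"tz":-0.09,"ax":0.0,"ay":0.0,"az":0.0,"fingers":0.5},{"tx":0.0,"ty":0.29,"tz":-0.09,"ax":0.0,"ay":0.0,"az":0.0,"fingers":0.5}])

```text
time_s: 12.98
eef_pos: [0.5269, 0.092, 0.0891]
ee_rot: [-0.124, 0.779, 0.607, -0.097]
force: [-2.2, 0.5, -0.1]
opening: 0.0194
```

```bash
python3 -c "
from h import *
st()"
```

```text
t 12.98 ds -0.06 aslant_s 0.01 th 18.11 L [ 8.13 -3.92] H [-13.73   3.23] TCP [10.1 39.1] F(s,u,z) [-0.  -2.2 -0.1] M [-0.    0.38  0.  ]
```

Emit:
servo_tool(commands=[{"tx":0.0,"ty":0.1,"tz":-0.03,"ax":0.0,"ay":0.0,"az":0.0,"fingers":0.5},{"tx":0.0,"ty":0.19,"tz":-0.06,"ax":0.0,"ay":0.0,"az":0.0,"fingers":0.5},{"tx":0.0,"ty":0.19,"tz":-0.06,"ax":0.0,"ay":0.0,"az":0.0,"fingers":0.5},{"tx":0.0,"ty":0.19,"tz":-0.06,"ax":0.0,"ay":0.0,"az":0.0,"fingers":0.5}])

```text
time_s: 13.32
eef_pos: [0.5276, 0.0919, 0.0891]
ee_rot: [-0.125, 0.779, 0.607, -0.098]
force: [-6.2, 0.9, -0.4]
opening: 0.0196
```

```bash
python3 -c "
from h import *
st()"
```

```text
t 13.32 ds 0.0 aslant_s 0.02 th 18.29 L [ 8.62 -3.94] H [-13.22   3.28] TCP [10.73 39.07] F(s,u,z) [-0.7 -6.2 -0.4] M [ 0.24  1.4  -0.03]
```

Emit:
servo_tool(commands=[{"tx":0.0,"ty":0.1,"tz":-0.03,"ax":0.0,"ay":0.0,"az":0.0,"fingers":0.5},{"tx":0.0,"ty":0.19,"tz":-0.06,"ax":0.0,"ay":0.0,"az":0.0,"fingers":0.5},{"tx":0.0,"ty":0.19,"tz":-0.06,"ax":0.0,"ay":0.0,"az":0.0,"fingers":0.5},{"tx":0.0,"ty":0.19,"tz":-0.06,"ax":0.0,"ay":0.0,"az":0.0,"fingers":0.5}])

```text
time_s: 13.65
eef_pos: [0.5289, 0.0916, 0.089]
ee_rot: [-0.126, 0.779, 0.606, -0.098]
force: [-6.6, 1.6, -0.1]
opening: 0.0194
```

```bash
python3 -c "
from h import *
st()"
```

```text
t 13.65 ds 0.03 aslant_s 0.03 th 18.37 L [ 9.94 -3.99] H [-11.88   3.26] TCP [12.11 39.02] F(s,u,z) [-0.1 -6.8 -0.1] M [0.31 1.64 0.  ]
```

The plunger is yielding at 6.8 N, which matches its preload. I'll keep pressing.

Emit:
servo_tool(commands=[{"tx":0.0,"ty":0.1,"tz":-0.03,"ax":0.0,"ay":0.0,"az":0.0,"fingers":0.5},{"tx":0.0,"ty":0.19,"tz":-0.06,"ax":0.0,"ay":0.0,"az":0.0,"fingers":0.5},{"tx":0.0,"ty":0.19,"tz":-0.06,"ax":0.0,"ay":0.0,"az":0.0,"fingers":0.5},{"tx":0.0,"ty":0.19,"tz":-0.06,"ax":0.0,"ay":0.0,"az":0.0,"fingers":0.5}])

```text
time_s: 13.98
eef_pos: [0.5303, 0.0912, 0.089]
ee_rot: [-0.126, 0.779, 0.606, -0.099]
force: [-7.3, 1.5, 0.8]
opening: 0.0197
```

```bash
python3 -c "
from h import *
st()"
```

```text
t 13.98 ds -0.01 aslant_s 0.03 th 18.45 L [11.31 -4.05] H [-10.51   3.22] TCP [13.53 38.95] F(s,u,z) [-0.4 -7.5  0.8] M [0.33 1.91 0.  ]
```

Emit:
servo_tool(commands=[{"tx":0.0,"ty":0.1,"tz":-0.03,"ax":0.0,"ay":0.0,"az":0.0,"fingers":0.5},{"tx":0.0,"ty":0.19,"tz":-0.06,"ax":0.0,"ay":0.0,"az":0.0,"fingers":0.5},{"tx":0.0,"ty":0.19,"tz":-0.06,"ax":0.0,"ay":0.0,"az":0.0,"fingers":0.5},{"tx":0.0,"ty":0.19,"tz":-0.06,"ax":0.0,"ay":0.0,"az":0.0,"fingers":0.5}])

```text
time_s: 14.32
eef_pos: [0.5316, 0.0909, 0.0889]
ee_rot: [-0.127, 0.779, 0.606, -0.099]
force: [-9.5, 2.4, 0.9]
opening: 0.0195
```

```bash
python3 -c "
from h import *
st()"
```

```text
t 14.32 ds 0.04 aslant_s 0.04 th 18.53 L [12.6  -4.08] H [-9.21  3.23] TCP [14.88 38.92] F(s,u,z) [-0.  -9.8  0.9] M [0.37 2.32 0.05]
```

The plunger has been pushed about 4 mm at 9.8 N. Now I'll straighten in stages, pivoting on the low edge.

Emit:
servo_tool(commands=[{"tx":0.0,"ty":-0.1,"tz":0.03,"ax":-2.0,"ay":0.0,"az":0.0,"fingers":0.5},{"tx":0.0,"ty":-0.25,"tz":0.08,"ax":-4.0,"ay":0.0,"az":0.0,"fingers":0.5},{"tx":0.0,"ty":-0.4,"tz":0.13,"ax":-6.0,"ay":0.0,"az":0.0,"fingers":0.5},{"tx":0.0,"ty":-0.4,"tz":0.13,"ax":-6.0,"ay":0.0,"az":0.0,"fingers":0.5},{"tx":0.0,"ty":-0.4,"tz":0.13,"ax":-6.0,"ay":0.0,"az":0.0,"fingers":0.5}])

```text
time_s: 14.73
eef_pos: [0.5271, 0.0924, 0.0888]
ee_rot: [-0.086, 0.784, 0.611, -0.067]
force: [-9.4, 2.6, -1.1]
opening: 0.0197
```

```bash
python3 -c "
from h import *
st()"
```

```text
t 14.73 ds 0.39 aslant_s 0.03 th 12.5 L [12.38 -4.22] H [-10.07   0.75] TCP [10.13 38.78] F(s,u,z) [ 0.3 -9.8 -1.1] M [ 0.6   2.16 -0.02]
```

Emit:
servo_tool(commands=[{"tx":0.0,"ty":0.05,"tz":-0.01,"ax":0.0,"ay":0.0,"az":0.0,"fingers":0.5},{"tx":-0.02,"ty":0.1,"tz":-0.02,"ax":0.0,"ay":0.0,"az":0.0,"fingers":0.5},{"tx":-0.02,"ty":0.1,"tz":-0.02,"ax":0.0,"ay":0.0,"az":0.0,"fingers":0.5},{"tx":-0.02,"ty":0.1,"tz":-0.02,"ax":0.0,"ay":0.0,"az":0.0,"fingers":0.5}])

```text
time_s: 15.07
eef_pos: [0.5278, 0.0922, 0.0887]
ee_rot: [-0.086, 0.784, 0.611, -0.068]
force: [-9.5, 3.8, 1.5]
opening: 0.0196
```

```bash
python3 -c "
from h import *
st()
im=get_image('wrist');cv2.imwrite('pics/k.png',cv2.resize(im['img'][100:330,130:390],None,fx=2.5,fy=2.5,interpolation=2))"
```

```text
t 15.07 ds 0.37 aslant_s 0.02 th 12.6 L [13.06 -4.34] H [-9.38  0.67] TCP [10.89 38.67] F(s,u,z) [  1.3 -10.1   1.5] M [ 0.84  2.67 -0.  ]
```

View pics/k.png

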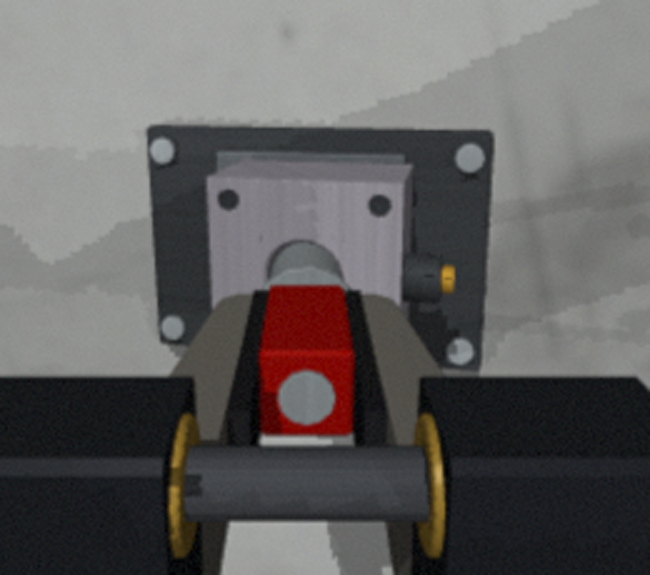

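The low edge is in the bore and the barrel is clear to the right at (430, 278). It is still soft, so I'll straighten further.

Emit:
servo_tool(commands=[{"tx":0.03,"ty":-0.1,"tz":0.03,"ax":-1.5,"ay":0.0,"az":0.0,"fingers":0.5},{"tx":0.03,"ty":-0.2,"tz":0.06,"ax":-3.0,"ay":0.0,"az":0.0,"fingers":0.5},{"tx":0.03,"ty":-0.2,"tz":0.06,"ax":-3.0,"ay":0.0,"az":0.0,"fingers":0.5},{"tx":0.03,"ty":-0.2,"tz":0.06,"ax":-3.0,"ay":0.0,"az":0.0,"fingers":0.5}])

```text
time_s: 15.45
eef_pos: [0.5256, 0.0926, 0.0882]
ee_rot: [-0.065, 0.786, 0.613, -0.052]
force: [-9.2, 3.0, -0.9]
opening: 0.0197
```

```bash
python3 -c "
from h import *
st()"
```

```text
t 15.45 ds 0.17 aslant_s 0.06 th 9.56 L [13.13 -4.59] H [-9.55 -0.77] TCP [ 8.68 38.24] F(s,u,z) [ 0.7 -9.7 -0.9] M [0.55 2.49 0.01]
```

Emit:
servo_tool(commands=[{"tx":0.0,"ty":-0.1,"tz":0.03,"ax":-1.5,"ay":0.0,"az":0.0,"fingers":0.5},{"tx":0.0,"ty":-0.2,"tz":0.06,"ax":-3.0,"ay":0.0,"az":0.0,"fingers":0.5},{"tx":0.0,"ty":-0.2,"tz":0.06,"ax":-3.0,"ay":0.0,"az":0.0,"fingers":0.5},{"tx":0.0,"ty":-0.2,"tz":0.06,"ax":-3.0,"ay":0.0,"az":0.0,"fingers":0.5}])

```text
time_s: 15.78
eef_pos: [0.5235, 0.093, 0.0878]
ee_rot: [-0.045, 0.788, 0.614, -0.036]
force: [-7.7, 2.2, -1.1]
opening: 0.0199
```

```bash
python3 -c "
from h import *
st()"
```

```text
t 15.78 ds 0.09 aslant_s 0.07 th 6.57 L [13.14 -4.78] H [-9.71 -2.15] TCP [ 6.47 37.77] F(s,u,z) [ 0.3 -8.  -1.1] M [0.57 2.43 0.01]
```

Emit:
servo_tool(commands=[{"tx":0.0,"ty":-0.1,"tz":0.03,"ax":-1.5,"ay":0.0,"az":0.0,"fingers":0.5},{"tx":0.0,"ty":-0.21,"tz":0.07,"ax":-3.0,"ay":0.0,"az":0.0,"fingers":0.5},{"tx":0.0,"ty":-0.21,"tz":0.07,"ax":-3.0,"ay":0.0,"az":0.0,"fingers":0.5},{"tx":0.0,"ty":-0.21,"tz":0.07,"ax":-3.0,"ay":0.0,"az":0.0,"fingers":0.5}])

```text
time_s: 16.12
eef_pos: [0.5212, 0.0936, 0.087]
ee_rot: [-0.024, 0.788, 0.614, -0.02]
force: [-9.6, 3.8, -2.2]
opening: 0.0195
```

```bash
python3 -c "
from h import *
st()"
```

```text
t 16.12 ds 0.07 aslant_s 0.08 th 3.58 L [13.07 -5.1 ] H [-9.88 -3.67] TCP [ 4.18 37.03] F(s,u,z) [  1.4 -10.2  -2.2] M [ 0.65  2.48 -0.01]
```

Emit:
servo_tool(commands=[{"tx":0.0,"ty":-0.1,"tz":0.03,"ax":-1.5,"ay":0.0,"az":0.0,"fingers":0.5},{"tx":0.0,"ty":-0.22,"tz":0.08,"ax":-3.0,"ay":0.0,"az":0.0,"fingers":0.5},{"tx":0.0,"ty":-0.25,"tz":0.08,"ax":-3.5,"ay":0.0,"az":0.0,"fingers":0.5},{"tx":0.0,"ty":-0.25,"tz":0.08,"ax":-3.5,"ay":0.0,"az":0.0,"fingers":0.5},{"tx":0.0,"ty":-0.25,"tz":0.08,"ax":-3.5,"ay":0.0,"az":0.0,"fingers":0.5}])

```text
time_s: 16.53
eef_pos: [0.5187, 0.094, 0.0861]
ee_rot: [-0.0, 0.789, 0.615, -0.001]
force: [-9.2, 1.8, -2.1]
opening: 0.0197
```

```bash
python3 -c "
from h import *
st()"
```

```text
t 16.53 ds -0.08 aslant_s 0.1 th 0.09 L [13.08 -5.42] H [-9.92 -5.39] TCP [ 1.64 36.1 ] F(s,u,z) [-0.5 -9.3 -2.1] M [0.74 2.62 0.03]
```

It's upright with the foot 5.4 mm inside, and only the spring force acts. Now I'll slide down gently.

Emit:
servo_tool(commands=[{"tx":0.0,"ty":0.0,"tz":0.12,"ax":0.0,"ay":0.0,"az":0.0,"fingers":0.5},{"tx":0.0,"ty":0.0,"tz":0.24,"ax":0.0,"ay":0.0,"az":0.0,"fingers":0.5},{"tx":0.0,"ty":0.0,"tz":0.36,"ax":0.0,"ay":0.0,"az":0.0,"fingers":0.5},{"tx":0.0,"ty":0.0,"tz":0.4,"ax":0.0,"ay":0.0,"az":0.0,"fingers":0.5},{"tx":0.0,"ty":0.0,"tz":0.4,"ax":0.0,"ay":0.0,"az":0.0,"fingers":0.5}])

```text
time_s: 16.95
eef_pos: [0.5192, 0.0939, 0.0823]
ee_rot: [0.0, 0.789, 0.615, -0.001]
force: [-9.5, 2.9, 0.6]
opening: 0.0194
```

```bash
python3 -c "
from h import *
st()"
```

```text
t 16.95 ds -0.12 aslant_s 0.09 th 0.07 L [13.58 -9.17] H [-9.42 -9.14] TCP [ 2.13 32.35] F(s,u,z) [ 0.4 -9.9  0.6] M [ 0.62  2.6  -0.07]
```

Emit:
servo_tool(commands=[{"tx":0.0,"ty":0.0,"tz":0.12,"ax":0.0,"ay":0.0,"az":0.0,"fingers":0.5},{"tx":0.0,"ty":0.0,"tz":0.24,"ax":0.0,"ay":0.0,"az":0.0,"fingers":0.5},{"tx":0.0,"ty":0.0,"tz":0.36,"ax":0.0,"ay":0.0,"az":0.0,"fingers":0.5},{"tx":0.0,"ty":0.0,"tz":0.4,"ax":0.0,"ay":0.0,"az":0.0,"fingers":0.5},{"tx":0.0,"ty":0.0,"tz":0.4,"ax":0.0,"ay":0.0,"az":0.0,"fingers":0.5}])

```text
time_s: 17.37
eef_pos: [0.5192, 0.0939, 0.0784]
ee_rot: [0.0, 0.789, 0.614, -0.001]
force: [-9.6, 3.9, -0.2]
opening: 0.0197
```

```bash
python3 -c "
from h import *
st()"
```

```text
t 17.37 ds -0.12 aslant_s 0.09 th 0.07 L [ 13.6  -13.16] H [ -9.4  -13.13] TCP [ 2.15 28.35] F(s,u,z) [  1.4 -10.2  -0.2] M [ 0.65  2.62 -0.02]
```

Sliding is free. I'll continue down to about -29 mm.

Emit:
servo_tool(commands=[{"tx":0.0,"ty":0.0,"tz":0.15,"ax":0.0,"ay":0.0,"az":0.0,"fingers":0.5},{"tx":0.0,"ty":0.0,"tz":0.3,"ax":0.0,"ay":0.0,"az":0.0,"fingers":0.5},{"tx":0.0,"ty":0.0,"tz":0.45,"ax":0.0,"ay":0.0,"az":0.0,"fingers":0.5},{"tx":0.0,"ty":0.0,"tz":0.6,"ax":0.0,"ay":0.0,"az":0.0,"fingers":0.5},{"tx":0.0,"ty":0.0,"tz":0.75,"ax":0.0,"ay":0.0,"az":0.0,"fingers":0.5},{"tx":0.0,"ty":0.0,"tz":0.8,"ax":0.0,"ay":0.0,"az":0.0,"fingers":0.5},{"tx":0.0,"ty":0.0,"tz":0.8,"ax":0.0,"ay":0.0,"az":0.0,"fingers":0.5}])

```text
time_s: 17.95
eef_pos: [0.5192, 0.0939, 0.0703]
ee_rot: [-0.0, 0.789, 0.615, -0.001]
force: [-8.6, 3.0, -0.4]
opening: 0.0201
```

```bash
python3 -c "
from h import *
st()"
```

```text
t 17.95 ds -0.07 aslant_s 0.09 th 0.07 L [ 13.59 -21.21] H [ -9.41 -21.18] TCP [ 2.15 20.3 ] F(s,u,z) [ 0.8 -9.1 -0.4] M [ 0.63  2.59 -0.04]
```

Emit:
servo_tool(commands=[{"tx":0.0,"ty":0.0,"tz":0.15,"ax":0.0,"ay":0.0,"az":0.0,"fingers":0.5},{"tx":0.0,"ty":0.0,"tz":0.3,"ax":0.0,"ay":0.0,"az":0.0,"fingers":0.5},{"tx":0.0,"ty":0.0,"tz":0.45,"ax":0.0,"ay":0.0,"az":0.0,"fingers":0.5},{"tx":0.0,"ty":0.0,"tz":0.6,"ax":0.0,"ay":0.0,"az":0.0,"fingers":0.5},{"tx":0.0,"ty":0.0,"tz":0.75,"ax":0.0,"ay":0.0,"az":0.0,"fingers":0.5},{"tx":0.0,"ty":0.0,"tz":0.8,"ax":0.0,"ay":0.0,"az":0.0,"fingers":0.5},{"tx":0.0,"ty":0.0,"tz":0.8,"ax":0.0,"ay":0.0,"az":0.0,"fingers":0.5}])

```text
time_s: 18.53
eef_pos: [0.5192, 0.0939, 0.0622]
ee_rot: [-0.0, 0.789, 0.615, -0.001]
force: [-9.1, 2.1, -1.5]
opening: 0.0198
```

```bash
python3 -c "
from h import *
st()"
```

```text
t 18.53 ds -0.1 aslant_s 0.09 th 0.08 L [ 13.54 -29.27] H [ -9.46 -29.24] TCP [ 2.1  12.25] F(s,u,z) [-0.2 -9.3 -1.5] M [0.69 2.58 0.03]
```

Emit:
servo_tool(commands=[{"tx":0.0,"ty":0.0,"tz":0.08,"ax":0.0,"ay":0.0,"az":0.0,"fingers":0.5},{"tx":0.0,"ty":0.0,"tz":0.16,"ax":0.0,"ay":0.0,"az":0.0,"fingers":0.5},{"tx":0.0,"ty":0.0,"tz":0.24,"ax":0.0,"ay":0.0,"az":0.0,"fingers":0.5},{"tx":0.0,"ty":0.0,"tz":0.24,"ax":0.0,"ay":0.0,"az":0.0,"fingers":0.5}])

```text
time_s: 18.87
eef_pos: [0.5192, 0.0939, 0.0599]
ee_rot: [-0.0, 0.789, 0.615, -0.001]
force: [-8.8, 2.9, 0.1]
opening: 0.0198
```

Emit:
servo_tool(commands=[{"tx":0.0,"ty":0.0,"tz":0.05,"ax":0.0,"ay":0.0,"az":0.0,"fingers":0.5},{"tx":0.0,"ty":0.0,"tz":0.08,"ax":0.0,"ay":0.0,"az":0.0,"fingers":0.5},{"tx":0.0,"ty":0.0,"tz":0.08,"ax":0.0,"ay":0.0,"az":0.0,"fingers":0.5}])

```text
time_s: 19.12
eef_pos: [0.5192, 0.0939, 0.0594]
ee_rot: [-0.0, 0.789, 0.615, -0.001]
force: [-10.0, 3.5, 3.2]
opening: 0.0195
```

```bash
python3 -c "
from h import *
st()"
```

```text
t 19.12 ds -0.06 aslant_s 0.08 th 0.1 L [ 13.53 -32.12] H [ -9.47 -32.08] TCP [2.1 9.4] F(s,u,z) [  0.9 -10.6   3.2] M [ 0.65  2.8  -0.02]
```

The collar touches (Fz about +4 N over baseline, depth -32.1 mm). I'll relax the side load before releasing.

Emit:
servo_tool(commands=[{"tx":0.0,"ty":-0.08,"tz":0.05,"ax":0.0,"ay":0.0,"az":0.0,"fingers":0.5},{"tx":0.0,"ty":-0.16,"tz":0.05,"ax":0.0,"ay":0.0,"az":0.0,"fingers":0.5},{"tx":0.0,"ty":-0.24,"tz":0.05,"ax":0.0,"ay":0.0,"az":0.0,"fingers":0.5},{"tx":0.0,"ty":-0.32,"tz":0.05,"ax":0.0,"ay":0.0,"az":0.0,"fingers":0.5},{"tx":0.0,"ty":-0.32,"tz":0.05,"ax":0.0,"ay":0.0,"az":0.0,"fingers":0.5}])

```text
time_s: 19.53
eef_pos: [0.5178, 0.0943, 0.0594]
ee_rot: [0.001, 0.789, 0.614, 0.0]
force: [-7.9, 1.0, 3.0]
opening: 0.0196
```

```bash
python3 -c "
from h import *
st()"
```

```text
t 19.53 ds -0.05 aslant_s 0.04 th -0.12 L [ 12.31 -32.03] H [-10.69 -32.08] TCP [0.72 9.44] F(s,u,z) [-0.9 -7.9  3. ] M [0.39 2.12 0.01]
```

Emit:
servo_tool(commands=[{"tx":0.0,"ty":-0.1,"tz":0.0,"ax":0.0,"ay":0.0,"az":0.0,"fingers":0.5},{"tx":0.0,"ty":-0.18,"tz":0.0,"ax":0.0,"ay":0.0,"az":0.0,"fingers":0.5},{"tx":0.0,"ty":-0.18,"tz":0.0,"ax":0.0,"ay":0.0,"az":0.0,"fingers":0.5}])

```text
time_s: 19.78
eef_pos: [0.5174, 0.0944, 0.0595]
ee_rot: [0.002, 0.789, 0.614, 0.001]
force: [-5.3, 1.5, -1.0]
opening: 0.0201
```

```bash
python3 -c "
from h import *
st()"
```

```text
t 19.78 ds -0.04 aslant_s 0.03 th -0.29 L [ 12.01 -31.93] H [-10.99 -32.04] TCP [0.3  9.51] F(s,u,z) [ 0.2 -5.5 -1. ] M [0.21 1.56 0.03]
```

Emit:
servo_tool(commands=[{"tx":0.0,"ty":-0.08,"tz":0.06,"ax":0.2,"ay":0.0,"az":0.0,"fingers":0.5},{"tx":0.0,"ty":-0.15,"tz":0.12,"ax":0.4,"ay":0.0,"az":0.0,"fingers":0.5},{"tx":0.0,"ty":-0.15,"tz":0.12,"ax":0.4,"ay":0.0,"az":0.0,"fingers":0.5}])

```text
time_s: 20.03
eef_pos: [0.5175, 0.0944, 0.0594]
ee_rot: [0.0, 0.789, 0.614, 0.0]
force: [-5.6, 0.6, 6.8]
opening: 0.0198
```

```bash
python3 -c "
from h import *
st()"
```

```text
t 20.03 ds -0.0 aslant_s -0.02 th -0.03 L [ 11.89 -32.13] H [-11.11 -32.14] TCP [0.37 9.37] F(s,u,z) [-0.8 -5.6  6.8] M [-0.05  1.57 -0.  ]
```

Emit:
servo_tool(commands=[{"tx":0.0,"ty":-0.1,"tz":0.0,"ax":0.0,"ay":0.0,"az":0.0,"fingers":0.5},{"tx":0.0,"ty":-0.1,"tz":0.0,"ax":0.0,"ay":0.0,"az":0.0,"fingers":2.2},{"tx":0.0,"ty":-0.1,"tz":0.0,"ax":0.0,"ay":0.0,"az":0.0,"fingers":3.0},{"tx":0.0,"ty":0.0,"tz":0.0,"ax":0.0,"ay":0.0,"az":0.0,"fingers":4.5},{"tx":0.0,"ty":0.0,"tz":0.0,"ax":0.0,"ay":0.0,"az":0.0,"fingers":4.5},{"tx":0.0,"ty":0.0,"tz":0.0,"ax":0.0,"ay":0.0,"az":0.0,"fingers":4.5},{"tx":0.0,"ty":0.0,"tz":0.0,"ax":0.0,"ay":0.0,"az":0.0,"fingers":4.5}])

```text
time_s: 20.62
eef_pos: [0.5181, 0.0944, 0.0587]
ee_rot: [0.001, 0.789, 0.614, 0.001]
force: [-0.4, -0.1, 0.2]
opening: 0.0447
```

Emit:
servo_tool(commands=[{"tx":0.0,"ty":0.0,"tz":-2.0,"ax":0.0,"ay":0.0,"az":0.0,"fingers":4.5},{"tx":0.0,"ty":0.0,"tz":-4.0,"ax":0.0,"ay":0.0,"az":0.0,"fingers":4.5},{"tx":0.0,"ty":0.0,"tz":-7.0,"ax":0.0,"ay":0.0,"az":0.0,"fingers":4.5},{"tx":-2.0,"ty":0.0,"tz":-10.0,"ax":0.0,"ay":0.0,"az":0.0,"fingers":4.5},{"tx":-6.0,"ty":0.0,"tz":-12.0,"ax":0.0,"ay":0.0,"az":0.0,"fingers":4.5},{"tx":-6.0,"ty":0.0,"tz":-12.0,"ax":0.0,"ay":0.0,"az":0.0,"fingers":4.5},{"tx":-6.0,"ty":0.0,"tz":-12.0,"ax":0.0,"ay":0.0,"az":0.0,"fingers":4.5},{"tx":-6.0,"ty":0.0,"tz":-12.0,"ax":0.0,"ay":0.0,"az":0.0,"fingers":4.5}])

```text
time_s: 21.28
eef_pos: [0.5028, 0.0367, 0.1787]
ee_rot: [0.0, 0.789, 0.614, 0.001]
force: [-0.3, 0.5, 0.5]
opening: 0.0447
```

```bash
python3 - <<'E'
from h import *
s,T=st();print(s["opening"],s["qd"].round(3))
im=get_image("wrist");sc=get_image("scene");tp=get_image("top")
u,v=proj(im,[.5165,.0945,.075]).astype(int);print(u,v)
print([(np.round(d["location"],4).tolist(),round(d["score"],2)) for c in("scene","wrist","top") for d in landmark_of(c,"gauge")])
a=cv2.resize(im["img"][max(0,v-90):v+70,max(0,u-100):u+100],(400,320),interpolation=2)
p,q=proj(sc,[.5165,.0945,.07]).astype(int);b=cv2.resize(sc["img"][q-32:q+32,p-40:p+40],(400,320),interpolation=2)
cv2.imwrite("pics/z.png",np.hstack([a,b]))
E
```

```text
t 21.28 ds -59.53 aslant_s -0.05 th -0.1 L [11.82 87.18] H [-11.18  87.14] TCP [  0.25 128.66] F(s,u,z) [ 0.4 -0.4  0.5] M [-0.04  0.06  0.  ]
0.04473783908282266 [-0.012  0.027 -0.022 -0.001  0.    -0.001 -0.001]
252 132
[([0.6236, -0.1267, -0.0036], 0.86), ([0.5235, -0.1913, -0.0008], 0.62), ([0.5175, 0.0931, 0.0178], 0.46), ([0.5361, -0.1066, -0.0026], 0.74), ([0.5246, -0.1968, 0.0043], 0.64), ([0.5159, 0.0983, 0.0175], 0.63), ([0.5228, -0.1935, 0.0009], 0.78), ([0.6201, -0.1234, 0.0002], 0.6)]
```

View pics/z.png

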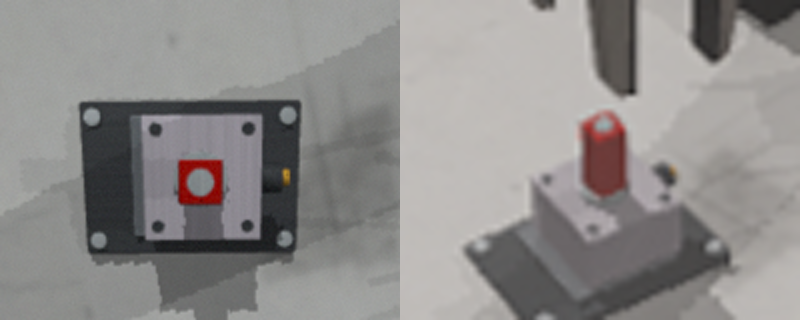

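The wrist crop shows the handle upright and centred at (200, 182) with no gap. The scene crop shows the collar flush on the block at (603, 195) and the fingers clear. The networks put the gauge origin at z ≈ 0.0176, against 0.018 expected.

```bash
python3 -c "
from h import *
print(r.job_done())"
```

```text
the job is handed in; nothing more can be done
None
```

The small red-handled gauge is seated in the setting block, upright and released, and I've handed the job in at about 21 s of the 72 s allowed.

**What I did:**
1. I gripped the gauge by its handle and lifted it out of the stand.
2. I found the bore with the wrist camera and by touching one side of the cartridge with the shank, at about 3 N.
3. I leaned the handle 18° towards the plunger, entered with the low edge and pushed the plunger back.
4. I straightened the gauge in stages and slid it down until the collar met the block, then eased off the side load and let go.

**Forces:** The highest I read on the block was about 10–11 N sideways, mostly the plunger spring, and about 8 N downward at the end. Readings came only between moves.

**Last checks:**
- **Depth:** the foot read 32.1 mm below the mouth, where 32 mm is flush.
- **Position:** the camera networks put the gauge's origin at z ≈ 0.0176 m, against 0.018 m expected.
- **Upright:** it was within 0.1° just before release, and the pictures afterwards show it upright with the collar flush.
- **Robot clear:** the force on the tool was back to zero with the arm away from the gauge.

**Problems and disagreements:**
- My first two move calls were refused, probably because I left out some fields; nothing moved.
- The first entry touched the bore's rim at about 4 N, so I backed off and moved closer to the plunger.
- Sight and touch disagreed by 1–2 mm on where the bore is; I went by touch.
- After release, one wrist-camera detection still reported a gauge at the empty stand. The picture shows the gauge in the block, so I took that as a false report.
- I did not read the plunger's position directly, or check the other things against their starting places; the arm never went near enough to touch them.

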